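Tip a notched sorting tray of nuts into a parts bin

TASK

Carry the notched sorting tray level by its overhead bail onto the plywood stand, so that its open corner overhangs the bin with the five nuts still in the tray, and let go. Then take it again by the tab at its back corner and raise that corner, the front still resting on the stand, until all five nuts have slid out through the open corner into the bin. Lower the tray flat onto the stand and let go; do not touch the nuts with the fingers, do not tip the tray in mid-air, and leave the other things on the table where they are.

Things in the scene. Friction and masses are not known exactly. Their poses are not given: they have to be found in the camera images.
- tray: Aluminium tray, 0.3 kg: square plate 140 x 140 x 3 mm, rim 18 mm high, 3 mm thick, starts flat on the table, left or right. One corner is open (the rims stop 44 mm short of it: notch 62 mm wide). Origin: centre of the underside; z up; x runs along the diagonal from the open corner (x = -99 mm, roughly toward the robot) to the back corner (+99 mm). A bail spans it along y; a tab stands at the back corner.
- tray_bail (a point): Middle of the carrying bail, a horizontal square bar 12 x 12 mm along the tray's y above its centre, on posts at the side corners; its centre is 71 mm above the tray's underside (52 mm free between it and the nuts). Pinch it from above, fingers closing along the tray's x.
- tray_tab (a point): Grip point on the back tab, 125 mm from the tray's centre along its x, 28 mm above its underside. The tab is an upright plate 12 mm thick (along y), from 97 to 143 mm along x, 40 mm high from the tray's underside; pinch it from above, fingers closing along the tray's y.
- tray_nose (a point): Tip of the open corner, on the tray's underside, at x = -99 mm of the tray.
- stand: Fixed plywood stand with a flat top 130 mm (x) by 150 mm (y), 65 mm above the table. Origin at table height under the centre of the top; z up; its -x side faces the bin and the robot. The tray belongs on it with axes along the stand's and centre over its centre; the open corner is then 34 mm beyond the stand's edge, over the bin.
- stand_edge (a point): Middle of the top edge on the bin's side (x = -65 mm, z = 65 mm of the stand), the line along y about which the tray tips.
- bin: Fixed open grey plastic bin at the stand's -x side: 135 mm (x) by 150 mm (y) outside, walls 4 mm and 40 mm high, the wall farthest from the stand 75 mm high, floor 4 mm thick. Origin: centre of its underside, 135 mm from the stand's origin along the stand's -x; axes parallel to the stand's.
- nut0: One of the five brass hex nuts lying in the tray at the start, about 20 mm across, 10 mm thick, 18 g. Origin: centre of one flat face, z along its axis. It slides on the tray by itself from 0.17 to 0.26 rad of tilt, along a rim from about 0.5 rad; if nuts bridge the notch, rock the tray.
- nut1: One of the five brass hex nuts lying in the tray at the start, about 20 mm across, 10 mm thick, 18 g. Origin: centre of one flat face, z along its axis. It slides on the tray by itself from 0.17 to 0.26 rad of tilt, along a rim from about 0.5 rad; if nuts bridge the notch, rock the tray.
- nut2: One of the five brass hex nuts lying in the tray at the start, about 20 mm across, 10 mm thick, 18 g. Origin: centre of one flat face, z along its axis. It slides on the tray by itself from 0.17 to 0.26 rad of tilt, along a rim from about 0.5 rad; if nuts bridge the notch, rock the tray.
- nut3: One of the five brass hex nuts lying in the tray at the start, about 20 mm across, 10 mm thick, 18 g. Origin: centre of one flat face, z along its axis. It slides on the tray by itself from 0.17 to 0.26 rad of tilt, along a rim from about 0.5 rad; if nuts bridge the notch, rock the tray.
- nut4: One of the five brass hex nuts lying in the tray at the start, about 20 mm across, 10 mm thick, 18 g. Origin: centre of one flat face, z along its axis. It slides on the tray by itself from 0.17 to 0.26 rad of tilt, along a rim from about 0.5 rad; if nuts bridge the notch, rock the tray.
- screwdriver: Bystander, leave it alone: screwdriver 190 mm long with a black handle, lying between the tray and the stand. Origin: on its underside.
- tape: Bystander, leave it alone: roll of paper tape, 76 mm across, 19 mm high, lying flat. Origin: on its underside.
- bottle: Bystander, leave it alone: white plastic bottle, 52 mm across, 130 mm high. Origin: on its underside.
- mug: Bystander, leave it alone: white mug, 80 mm across, 90 mm high. Origin: on its underside.
- spool: Bystander, leave it alone: grey spool, 62 mm across, 40 mm high. Origin: on its underside.
- wrench: Bystander, leave it alone: steel wrench 170 mm long, lying flat. Origin: on its underside.
- plain_tray: Bystander, leave it alone: small square aluminium tray 100 x 100 x 20 mm with a closed rim, no bail and no tab; not to be used. Origin: on its underside.
Things that resemble listed ones, but are neither listed nor needed, are in the scene too. Leave any blue look-alike of the stand alone.

How it is judged:
By the outcome, as a careful person would: the job done as asked, in the order asked, and still so for the second after the job is handed in, with the robot touching nothing.
It also fails if it takes over 66 s, if anything falls off the work surface, if the arm or the gripper's body presses on something with over 40 N, if the wrist force passes 120 N, or if a joint passes its speed limit or range.

ROBOT

A 6-joint arm with a two-finger parallel gripper is mounted at the origin on the work surface. World frame = base frame: x ahead of the robot, y to its left, z up, the work surface at z = 0. Lengths are in m, angles in rad, forces in N, time in s.
With the tool pointing down it reaches from about 0.325 to 0.775 m from the base axis. Payload 5.5 kg.
Tool frame: the origin (TCP) lies on the centre line of the jaws, within the pads' length; the fingertips stand 25 mm ahead of it and the grasp point (between the pads) lies 6 mm ahead of it; z points along the fingers, y is the line along which they close (so a half turn about z gives the same grasp; the last joint's range is limited). The gripper opens to 85 mm and grips with 20 to 120 N. Pads are 22 mm wide; open, the fingers measure 114 mm over their backs; the gripper's body (76 mm by 85 mm) begins 54 mm behind the grasp point. The pads swing forward as they close: fully open they stand 13 mm farther back than shut.
Start: joints at [1.234, 0.091, 1.231, -0, 1.82, -0.057], TCP at [0.166, 0.577, 0.256] pointing down, gripper open.
Joint ranges: [-2.87, 2.87], [-0.86, 2.18], [0.17, 2.46], [-1.51, 4.65], [0.06, 2.69], [-2.65, 2.65]. Speed limits (rad/s): [2.57, 2.57, 3.01, 3.14, 3.14, 3.14].

INTERFACE

Orientations are given as a rotation vector (axis times angle).
In Python, from cell import ctrl gives the robot as it stands. The module is installed in compiled form; this text tells all that it offers.
- The arm moves only by the shell command python3 -m crank 'ROWS'. ROWS is JSON, a list of rows, each an object of numbers: "tx", "ty", "tz": the shift along the tool's x, y, z in mm; "turn": the turn about the tool's z in rad; "fingers": the finger opening in mm, from 0 to 85.4. A call has 1 to 12 rows; each row shifts and turns the commanded pose from where the row before left it, along the tool's axes as they then stand; what a row does not reach is not made up. A row lasts 1/10 s, in which the tool goes at most 50 mm and 8.59 degrees, less where a joint would pass 70% of its speed; a pose out of reach is approached as far as the arm can. A call with a gripper value outside its range is refused whole. The fingers move at their own pace and stop on an object; the grip force is fixed at half the most. Time passes only in rows, so rows that do not move let the fingers close. It gives the time, the measured TCP pose, the force, the opening and the grip force at its end, in the units of the state.
- ctrl.get_obs(): the state, without advancing time (a new reading comes with each control period).
- ctrl.read_camera(name): name is "scene" or "side" or "wrist"; returns a dict with "img" (384x512x3 uint8, blue, green, red), "K" (3x3 intrinsics, pixels), "k1" (the pictures are not rectified: a ray, as slopes to the right and down, at radius r is drawn at 1 + k1 r^2 times it, then the intrinsics apply), "R" (3x3) and "t" (3): a world point X has camera coordinates R X + t; the wrist camera has in their place "mount" (4x4, takes a point from camera to tool coordinates, whose origin is the TCP and whose axes are the flange's). Camera axes: x right, y down, z forward; pixel columns grow to the right and rows downward; lengths in m; the calibration is good to about 2 mm. A picture is of the moment at which its call begins: read the wrist's pose just before it. There is no depth.
- ctrl.job_done(): hands the job in; it is judged then, once.
The state is a dict: "clock": time; "qpos": joint angles; "qvel": joint speeds; "effort": joint torques, N m; "position": TCP position; "tcp_rot": TCP orientation; "ft_force": force on the tool from outside, world axes, zero at the start; "wrist_torque": the same for the moment, N m; "grip_width": finger opening in m; "grasp_force": force on a finger pad.
Only numpy, scipy, OpenCV 4.12 (cv2) and the standard library are available. Lean on these libraries where they do the work, as an engineer would, in place of code of your own. Each camera call takes 0.05 s, during which the arm holds its last target. There are 200 camera calls.

## Working session

There is one attempt and no reset: what is moved stays moved. The work goes in short steps, Python scripts to look and compute and a shell command to move; the robot and the scene stay as the last step left them, time stands still between calls to the robot, and variables do not carry over. Pictures are saved under pics/ and viewed, at most 10 in all, crops included, and the job is handed in when it is done.

```bash
mkdir -p pics; python3 - <<'E'
from cell import ctrl
import cv2,numpy as np,pickle
o=ctrl.get_obs();print(o['clock'],o['position'],o['tcp_rot'],o['grip_width'])
d={}
for n in ['scene','side']:
    c=ctrl.read_camera(n);d[n]=c;cv2.imwrite(f'pics/{n}0.png',cv2.resize(c['img'],(800,600),interpolation=cv2.INTER_CUBIC))
    print(n,c['K'],c['k1'],-c['R'].T@c['t'])
pickle.dump(d,open('cams.pkl','wb'))
E
```

```text
0.0 [0.16564687 0.57644081 0.25515983] [-4.38108829e-01 -3.11054760e+00  2.95473267e-03] 0.08540160979131764
scene [[392.50705454   0.         253.63879831]
 [  0.         392.50705454 194.25890576]
 [  0.           0.           1.        ]] -0.08994254288770345 [1.03157855 1.03075498 1.31567801]
side [[360.68122062   0.         257.98681512]
 [  0.         360.68122062 190.23555211]
 [  0.           0.           1.        ]] -0.039437102659019334 [ 0.3281911  -0.66026116  0.91550802]
```

View pics/scene0.png

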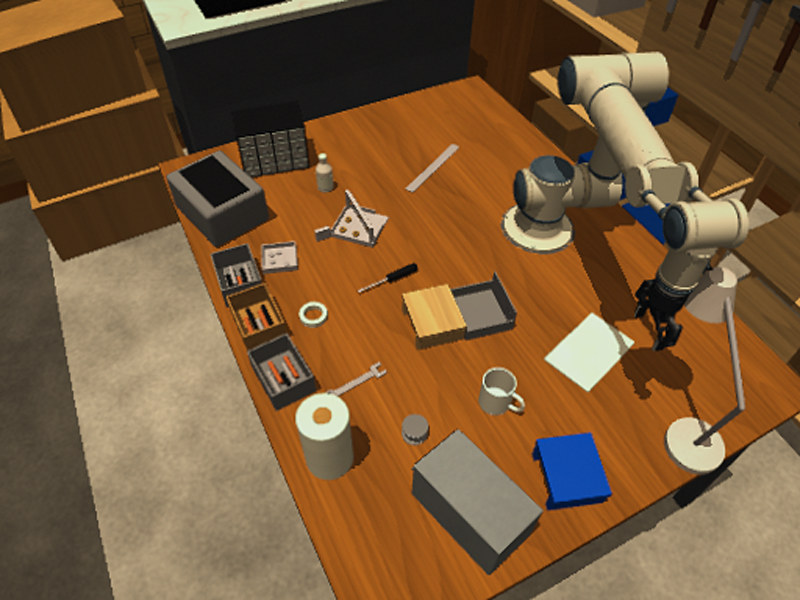

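View pics/side0.png

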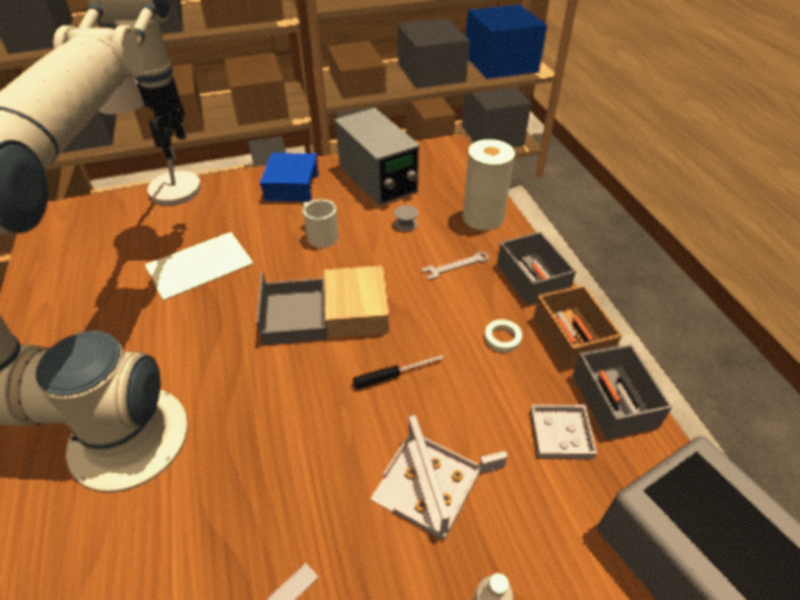

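The notched tray with bail and tab is at scene (355,225) and side (430,480). The closed tray at scene (280,257) has no bail or tab, so it is the plain bystander. The plywood stand next to the bin is at scene (433,313) and side (355,300). The blue box at scene (572,470) is the look-alike. Next I'll confirm this in an enlarged crop.

```bash
python3 - <<'E'
import cv2,numpy as np,pickle
d=pickle.load(open('cams.pkl','rb'))
def cr(n,x,y):
    a=cv2.resize(d[n]['img'][y:y+75,x:x+100],(400,300),interpolation=cv2.INTER_CUBIC)
    for i in range(0,100,20):
        cv2.putText(a,str(x+i),(i*4,8),0,.3,(0,255,0),1);cv2.line(a,(i*4,10),(i*4,14),(0,255,0),1)
    for i in range(0,75,15):
        cv2.putText(a,str(y+i),(0,i*4+10),0,.3,(0,255,255),1)
    return a
cv2.imwrite('pics/crop1.png',np.vstack([np.hstack([cr('scene',185,110),cr('side',232,262)]),np.hstack([cr('scene',248,165),cr('side',160,160)])]))
E
```

```text
(no output)
```

View pics/crop1.png

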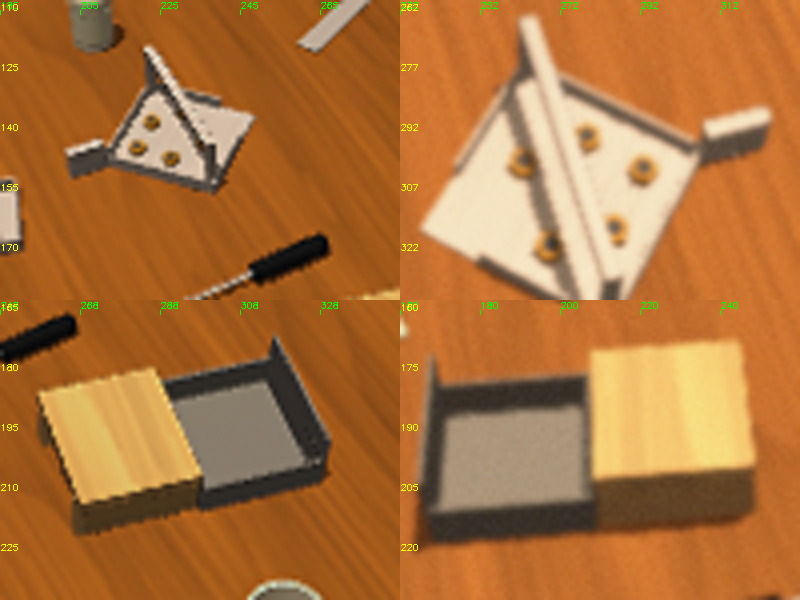

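The crops confirm both: the open-corner tray has a bail, a tab and five nuts, and the plywood stand abuts the bin. Now I'll fit poses from these keypoints.

```bash
cat > h.py <<'E'
import numpy as np,cv2
from scipy.optimize import least_squares
def proj(c,X,R=None,t=None):
    R=c['R'] if R is None else R; t=c['t'] if t is None else t
    p=np.atleast_2d(X)@R.T+t; s=p[:,:2]/p[:,2:]
    s=s*(1+c['k1']*(s**2).sum(1,keepdims=True))
    return s@c['K'][:2,:2].T+c['K'][:2,2]
def rz(a): return np.array([[np.cos(a),-np.sin(a),0],[np.sin(a),np.cos(a),0],[0,0,1]])
def fit(d,obs,x0,z=0.,loss='soft_l1'):
    # obs: (cam,pixel,point mm); params x,y,yaw
    def f(p): return np.concatenate([(proj(d[c],rz(p[2])@(np.array(X)/1e3)+[p[0],p[1],z])[0]-u) for c,u,X in obs])
    r=least_squares(f,x0,loss=loss); return r.x,np.round(f(r.x).reshape(-1,2),1)
E
python3 - <<'E'
import pickle,numpy as np
from h import *
d=pickle.load(open('cams.pkl','rb'))
A=lambda u,v:('scene',(np.array([u,v])+.5)/4-.5+[185,110])
B=lambda u,v:('side',(np.array([u-400,v])+.5)/4-.5+[232,262])
C=lambda u,v:('scene',(np.array([u,v-300])+.5)/4-.5+[248,165])
D=lambda u,v:('side',(np.array([u-400,v-300])+.5)/4-.5+[160,160])
tr=[(*A(254,118),(-99,0,2)),(*A(68,153),(143,0,40)),(*A(70,177),(143,0,0)),(*A(217,190),(0,99,0)),(*B(422,230),(-99,0,2)),(*B(769,113),(143,0,40)),(*B(697,150),(97,0,18)),(*B(706,125),(97,0,40))]
st=[(*C(38,393),(65,-75,65)),(*C(155,369),(-65,-75,65)),(*C(201,478),(-65,75,65)),(*C(79,503),(65,75,65)),(*C(78,535),(65,75,0)),
(*D(591,351),(-65,75,65)),(*D(740,342),(65,75,65)),(*D(754,465),(65,-75,65)),(*D(595,478),(-65,-75,65)),(*D(753,512),(65,-75,0)),
(*C(275,338),(-202.5,-75,75)),(*C(329,440),(-202.5,75,75)),(*D(432,356),(-202.5,75,75)),(*D(431,543),(-202.5,-75,0))]
p,r=fit(d,tr,[.6,-.2,.2]);print('tray',p,r.tolist())
R=rz(p[2]);
for q in [(0,99,77),(0,-99,77),(0,95,77)]:print(q,[np.round(proj(d[c],R@(np.array(q)/1e3)+[p[0],p[1],0])[0],1) for c in d])
print([A(213,150)[1],A(149,47)[1],B(528,17)[1],B(612,280)[1]])
s,r=fit(d,st,[.6,.1,.1]);print('stand',s,r.tolist())
E
```

```text
tray [ 0.49742308 -0.24561226 -0.02204231] [[0.1, -0.4], [-0.5, -0.1], [-0.2, 0.0], [-0.8, 1.1], [-0.6, 0.3], [-0.3, -0.2], [0.9, -1.2], [-0.5, 1.1]]
(0, 99, 77) [array([237.8, 146.3]), array([262.3, 264.2])]
(0, -99, 77) [array([221. , 120.5]), array([285.9, 333.2])]
(0, 95, 77) [array([237.4, 145.7]), array([262.7, 265.4])]
[array([237.875, 147.125]), array([221.875, 121.375]), array([263.625, 265.875]), array([284.625, 331.625])]
stand [ 0.48105441  0.186298   -0.19362345] [[-0.5, -0.3], [-0.3, -0.5], [0.3, -0.5], [-0.2, 0.3], [-0.5, 1.7], [-0.1, -0.2], [-0.0, -0.5], [0.1, 0.0], [-0.8, -0.1], [0.7, 1.5], [0.2, -0.7], [0.4, 0.3], [-0.8, -0.8], [0.3, 0.0]]
```

```bash
cat > go.py <<'E'
import sys,numpy as np
from cell import ctrl
from scipy.spatial.transform import Rotation as Ro
def go(x,y,z,yaw):
    o=ctrl.get_obs();R=Ro.from_rotvec(o['tcp_rot']).as_matrix()
    a=np.arctan2(R[1,1],R[0,1]);t=-((yaw-a+np.pi)%(2*np.pi)-np.pi)
    print('clock',round(o['clock'],2),'pos',np.round(o['position'],4),'yaw',round(a,4),'tilt',np.round(R[:,2],3),'ft',np.round(o['ft_force'],1),'grip',round(o['grip_width'],4),round(o['grasp_force'],1))
    print('shift now mm',np.round(R.T@(np.array([x,y,z])-o['position'])*1e3,1),'turn',round(t,3))
if __name__=='__main__': go(*map(float,sys.argv[1:5]))
E
python3 -m crank '[{"turn":0.146},{"turn":0.146},{"turn":0.146},{"turn":0.146},{"turn":0.146},{"turn":0.146},{"turn":0.146},{"turn":0.146},{"turn":0.146}]'; python3 go.py 0.4974 -0.2456 0.255 -0.022
```

```text
clock 0.1 pos [0.1656 0.5765 0.2552] yaw 1.291 tilt [-0.001 -0.002 -1.   ] ft [-0.2 -0.2  1. ] grip 0.0861 0.0
shift now mm [-545.9 -698.5    1.4] turn 1.313validation failed for argument at $[0]...
```

```bash
python3 -m crank '[{"tx":0,"ty":0,"tz":0,"turn":0.146,"fingers":85},{"tx":0,"ty":0,"tz":0,"turn":0.146,"fingers":85},{"tx":0,"ty":0,"tz":0,"turn":0.146,"fingers":85},{"tx":0,"ty":0,"tz":0,"turn":0.146,"fingers":85},{"tx":0,"ty":0,"tz":0,"turn":0.146,"fingers":85},{"tx":0,"ty":0,"tz":0,"turn":0.146,"fingers":85},{"tx":0,"ty":0,"tz":0,"turn":0.146,"fingers":85},{"tx":0,"ty":0,"tz":0,"turn":0.146,"fingers":85},{"tx":0,"ty":0,"tz":0,"turn":0.146,"fingers":85}]'; python3 go.py 0.4974 -0.2456 0.255 -0.022
```

```text
clock: 1.0
position: [0.1656, 0.5765, 0.2556]
tcp_rot: [2.253, 2.189, -0.002]
ft_force: [-0.2, -0.2, 0.2]
grip_width: 0.0844
grasp_force: 0.0
clock 1.0 pos [0.1656 0.5765 0.2556] yaw -0.029 tilt [-0.    -0.001 -1.   ] ft [-0.2 -0.2  0.2] grip 0.0844 0.0
shift now mm [-812.2  355.5    1.4] turn -0.007
```

```bash
python3 -m crank '[{"tx":-20,"ty":8,"tz":0,"turn":0,"fingers":85},{"tx":-45,"ty":20,"tz":0,"turn":0,"fingers":85},{"tx":-45,"ty":20,"tz":0,"turn":0,"fingers":85},{"tx":-45,"ty":20,"tz":0,"turn":0,"fingers":85},{"tx":-45,"ty":20,"tz":0,"turn":0,"fingers":85},{"tx":-45,"ty":20,"tz":0,"turn":0,"fingers":85},{"tx":-45,"ty":20,"tz":0,"turn":0,"fingers":85},{"tx":-45,"ty":20,"tz":0,"turn":0,"fingers":85},{"tx":-45,"ty":20,"tz":0,"turn":0,"fingers":85},{"tx":-45,"ty":20,"tz":0,"turn":0,"fingers":85}]'; python3 go.py 0.4974 -0.2456 0.255 -0.022
```

```text
clock: 2.0
position: [0.344, 0.1456, 0.256]
tcp_rot: [2.246, 2.196, 0.0]
ft_force: [1.0, 0.7, -0.5]
grip_width: 0.0851
grasp_force: 0.0
clock 2.0 pos [0.344  0.1456 0.256 ] yaw -0.0225 tilt [ 0.  0. -1.] ft [ 1.   0.7 -0.5] grip 0.0851 0.0
shift now mm [-387.7  162.2    1.1] turn -0.0
```

```bash
python3 -m crank '[{"tx":-45,"ty":19,"tz":0,"turn":0,"fingers":85},{"tx":-45,"ty":19,"tz":0,"turn":0,"fingers":85},{"tx":-45,"ty":19,"tz":0,"turn":0,"fingers":85},{"tx":-45,"ty":19,"tz":0,"turn":0,"fingers":85},{"tx":-45,"ty":19,"tz":0,"turn":0,"fingers":85},{"tx":-45,"ty":19,"tz":0,"turn":0,"fingers":85},{"tx":-45,"ty":19,"tz":0,"turn":0,"fingers":85},{"tx":-40,"ty":16,"tz":0,"turn":0,"fingers":85},{"tx":0,"ty":0,"tz":0,"turn":0,"fingers":85},{"tx":0,"ty":0,"tz":0,"turn":0,"fingers":85}]'; python3 go.py 0.4974 -0.2456 0.255 -0.022
python3 - <<'E'
from cell import ctrl
import cv2,pickle
o=ctrl.get_obs();c=ctrl.read_camera('wrist');pickle.dump((o,c),open('w1.pkl','wb'))
cv2.imwrite('pics/w1.png',cv2.resize(c['img'],(800,600),interpolation=cv2.INTER_CUBIC))
print(c['mount'])
E
```

```text
clock: 3.0
position: [0.4845, -0.2115, 0.255]
tcp_rot: [-2.247, -2.192, 0.001]
ft_force: [-0.2, -1.1, -0.4]
grip_width: 0.0849
grasp_force: 0.0
clock 3.0 pos [ 0.4845 -0.2115  0.255 ] yaw -0.0248 tilt [-0.002  0.002 -1.   ] ft [-0.2 -1.1 -0.4] grip 0.0849 0.0
shift now mm [-33.7  13.8  -0.1] turn -0.003
[[ 8.87116800e-04 -9.64456320e-01 -2.64240837e-01  6.69809574e-02]
 [ 9.99999546e-01  9.47864620e-04 -1.02397595e-04 -1.55411820e-03]
 [ 3.49222548e-04 -2.64240626e-01  9.64456723e-01 -1.16697503e-01]
 [ 0.00000000e+00  0.00000000e+00  0.00000000e+00  1.00000000e+00]]
```

View pics/w1.png

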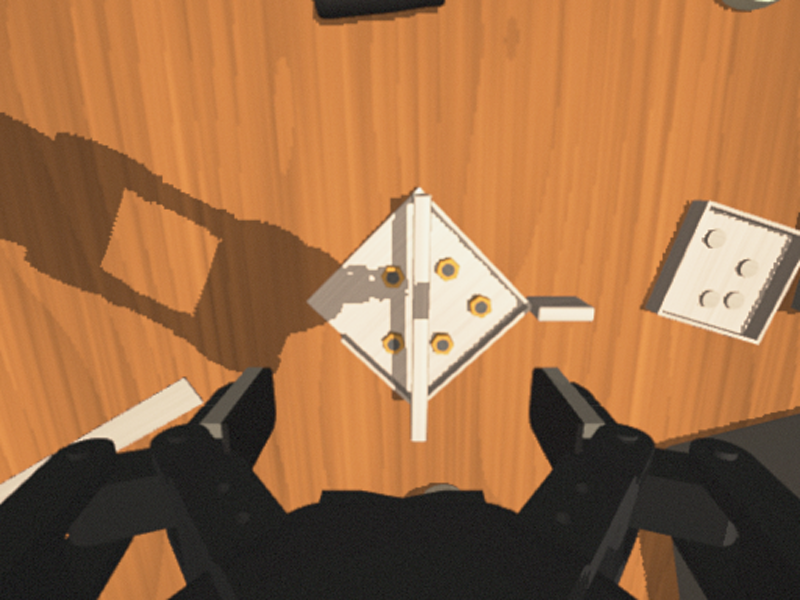

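Wrist view: nose at (307,301), outer end of the tab top at (594,313), bail top from (422,195) to (419,441). All five nuts are inside.

```bash
cat > w.py <<'E'
import pickle,numpy as np
from h import *
from scipy.spatial.transform import Rotation as Ro
def wcam(fn):
    o,c=pickle.load(open(fn,'rb'));T=np.eye(4);T[:3,:3]=Ro.from_rotvec(o['tcp_rot']).as_matrix();T[:3,3]=o['position']
    M=np.linalg.inv(T@c['mount']);c=dict(c);c['R']=M[:3,:3];c['t']=M[:3,3];return c
def P(u,v): return (np.array([u,v])+.5)*.64-.5
E
python3 - <<'E'
from w import *
d={'w':wcam('w1.pkl')}
ob=[('w',P(307,301),(-99,0,2)),('w',P(594,313),(143,0,40)),('w',P(537,311),(97,0,40)),('w',P(422,195),(0,98,77)),('w',P(419,441),(0,-98,77))]
p,r=fit(d,ob,[.5,-.25,0]);print(p,r.tolist())
E
```

```text
[ 0.49462096 -0.24473643 -0.02160839] [[-0.8, -0.1], [0.7, -0.2], [0.9, 1.2], [-0.5, -4.7], [-0.1, 3.4]]
```

```bash
python3 go.py 0.4953 -0.2448 0.14 -0.0216; python3 -m crank '[{"tx":-33,"ty":11,"tz":20,"turn":0,"fingers":85},{"tx":0,"ty":0,"tz":45,"turn":0,"fingers":85},{"tx":0,"ty":0,"tz":45,"turn":0,"fingers":85},{"tx":0,"ty":0,"tz":5,"turn":0,"fingers":85},{"tx":0,"ty":0,"tz":0,"turn":0,"fingers":85},{"tx":0,"ty":0,"tz":0,"turn":0,"fingers":85}]'; python3 go.py 0.4953 -0.2448 0.077 -0.0216
```

```text
clock 3.05 pos [ 0.4845 -0.2107  0.2557] yaw -0.0234 tilt [-0.001  0.001 -1.   ] ft [-0.4  0.7  0.5] grip 0.0849 0.0
shift now mm [-34.   11.8 115.7] turn -0.002
clock: 3.65
position: [0.4961, -0.244, 0.1448]
tcp_rot: [2.242, 2.194, 0.002]
ft_force: [1.1, 1.0, 0.7]
grip_width: 0.0847
grasp_force: 0.0
clock 3.65 pos [ 0.4961 -0.244   0.1448] yaw -0.0219 tilt [ 0.004 -0.002 -1.   ] ft [1.1 1.  0.7] grip 0.0847 0.0
shift now mm [-0.7 -1.  67.8] turn -0.0
```

```bash
python3 -m crank '[{"tx":-1,"ty":-1,"tz":30,"turn":0,"fingers":85},{"tx":0,"ty":0,"tz":28,"turn":0,"fingers":85},{"tx":0,"ty":0,"tz":9,"turn":0,"fingers":85},{"tx":0,"ty":0,"tz":0,"turn":0,"fingers":85},{"tx":0,"ty":0,"tz":0,"turn":0,"fingers":40},{"tx":0,"ty":0,"tz":0,"turn":0,"fingers":40},{"tx":0,"ty":0,"tz":0,"turn":0,"fingers":0},{"tx":0,"ty":0,"tz":0,"turn":0,"fingers":0},{"tx":0,"ty":0,"tz":0,"turn":0,"fingers":0},{"tx":0,"ty":0,"tz":0,"turn":0,"fingers":0},{"tx":0,"ty":0,"tz":0,"turn":0,"fingers":0},{"tx":0,"ty":0,"tz":0,"turn":0,"fingers":0}]'; python3 go.py 0.4953 -0.2448 0.077 -0.0216
```

```text
clock: 4.85
position: [0.4943, -0.2453, 0.075]
tcp_rot: [2.246, 2.195, 0.001]
ft_force: [0.9, -0.1, 4.1]
grip_width: 0.0107
grasp_force: 59.3
clock 4.85 pos [ 0.4943 -0.2453  0.075 ] yaw -0.023 tilt [ 0.001 -0.001 -1.   ] ft [ 0.9 -0.1  4.1] grip 0.0107 59.3
shift now mm [ 0.5  1.  -2. ] turn -0.001
```

```bash
python3 -m crank '[{"tx":0,"ty":0,"tz":-2,"turn":0,"fingers":0},{"tx":0,"ty":0,"tz":-5,"turn":0,"fingers":0},{"tx":0,"ty":0,"tz":-10,"turn":0,"fingers":0},{"tx":0,"ty":0,"tz":-15,"turn":0,"fingers":0},{"tx":0,"ty":0,"tz":-18,"turn":0,"fingers":0},{"tx":0,"ty":0,"tz":-18,"turn":0,"fingers":0},{"tx":0,"ty":0,"tz":-18,"turn":0,"fingers":0},{"tx":0,"ty":0,"tz":-15,"turn":0,"fingers":0},{"tx":0,"ty":0,"tz":-10,"turn":0,"fingers":0},{"tx":0,"ty":0,"tz":-5,"turn":0,"fingers":0},{"tx":0,"ty":0,"tz":-2,"turn":0,"fingers":0},{"tx":0,"ty":0,"tz":0,"turn":0,"fingers":0}]'; python3 go.py 0.4805 0.1863 0.193 -0.1936
python3 - <<'E'
from cell import ctrl
import cv2,numpy as np
a=ctrl.read_camera('scene')['img'];b=ctrl.read_camera('side')['img']
f=lambda m,x,y:cv2.resize(m[y:y+100,x:x+133],(400,300),interpolation=cv2.INTER_CUBIC)
cv2.imwrite('pics/lift.png',np.hstack([f(a,160,80),f(b,220,230)]))
E
```

```text
clock: 6.05
position: [0.4938, -0.245, 0.1918]
tcp_rot: [-2.246, -2.195, 0.0]
ft_force: [-0.2, -0.1, -3.9]
grip_width: 0.0109
grasp_force: 58.5
clock 6.05 pos [ 0.4938 -0.245   0.1918] yaw -0.023 tilt [-0.001  0.    -1.   ] ft [-0.2 -0.1 -3.9] grip 0.0109 58.5
shift now mm [430.9 -23.2  -1. ] turn 0.171
```

View pics/lift.png

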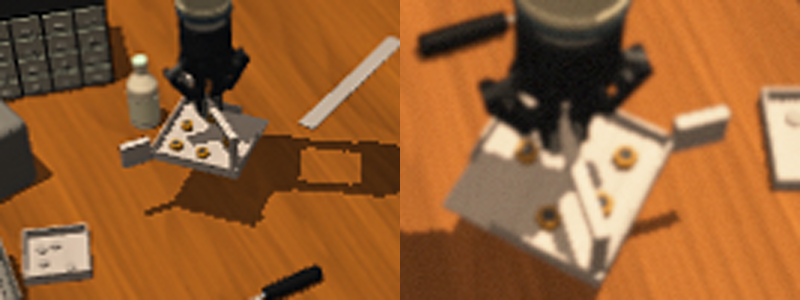

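Level, all five nuts aboard. Now carry it over.

```bash
python3 -m crank '[{"tx":4,"ty":0,"tz":0,"turn":0,"fingers":0},{"tx":10,"ty":-1,"tz":0,"turn":0,"fingers":0},{"tx":18,"ty":-1,"tz":0,"turn":0,"fingers":0},{"tx":25,"ty":-1.4,"tz":0,"turn":0,"fingers":0},{"tx":25,"ty":-1.4,"tz":0,"turn":0,"fingers":0},{"tx":25,"ty":-1.4,"tz":0,"turn":0,"fingers":0},{"tx":25,"ty":-1.4,"tz":0,"turn":0,"fingers":0},{"tx":25,"ty":-1.4,"tz":0,"turn":0,"fingers":0},{"tx":25,"ty":-1.4,"tz":0,"turn":0,"fingers":0},{"tx":25,"ty":-1.4,"tz":0,"turn":0,"fingers":0},{"tx":25,"ty":-1.4,"tz":0,"turn":0,"fingers":0},{"tx":25,"ty":-1.4,"tz":0,"turn":0,"fingers":0}]' >/dev/null;  python3 -m crank '[{"tx":25,"ty":-1.4,"tz":0,"turn":0,"fingers":0},{"tx":25,"ty":-1.4,"tz":0,"turn":0,"fingers":0},{"tx":25,"ty":-1.4,"tz":0,"turn":0,"fingers":0},{"tx":25,"ty":-1.4,"tz":0,"turn":0,"fingers":0},{"tx":24,"ty":-1.4,"tz":0,"turn":0,"fingers":0},{"tx":20,"ty":-1,"tz":0,"turn":0,"fingers":0},{"tx":14,"ty":0,"tz":0,"turn":0,"fingers":0},{"tx":8,"ty":0,"tz":0,"turn":0,"fingers":0},{"tx":4,"ty":0,"tz":0,"turn":0,"fingers":0},{"tx":1,"ty":0,"tz":0,"turn":0,"fingers":0},{"tx":0,"ty":0,"tz":0,"turn":0,"fingers":0}]';python3 go.py 0.4805 0.1863 0.193 -0.1936; python3 -m crank '[{"tx":0,"ty":0,"tz":0,"turn":0.01,"fingers":0},{"tx":0,"ty":0,"tz":0,"turn":0.03,"fingers":0},{"tx":0,"ty":0,"tz":0,"turn":0.045,"fingers":0},{"tx":0,"ty":0,"tz":0,"turn":0.045,"fingers":0},{"tx":0,"ty":0,"tz":0,"turn":0.03,"fingers":0},{"tx":0,"ty":0,"tz":0,"turn":0.01,"fingers":0},{"tx":0,"ty":0,"tz":0,"turn":0,"fingers":0}]';python3 go.py 0.4805 0.1863 0.193 -0.1936
python3 - <<'E'
from cell import ctrl
import cv2,pickle,numpy as np
o=ctrl.get_obs();c=ctrl.read_camera('wrist');pickle.dump((o,c),open('w2.pkl','wb'))
d={n:ctrl.read_camera(n) for n in('scene','side')};pickle.dump(d,open('c2.pkl','wb'))
def f(m,x,y):return cv2.resize(m[y:y+75,x:x+100],(400,300),interpolation=cv2.INTER_CUBIC)
g=lambda m:cv2.resize(m,(400,300),interpolation=cv2.INTER_AREA)
cv2.imwrite('pics/st2.png',np.vstack([np.hstack([f(d['scene']['img'],240,140),f(d['side']['img'],160,120)]),np.hstack([g(c['img']),g(d['side']['img'])])]))
E
```

```text
clock: 8.45
position: [0.4812, 0.1829, 0.1923]
tcp_rot: [2.247, 2.195, -0.0]
ft_force: [-0.3, 0.5, -4.5]
grip_width: 0.0106
grasp_force: 58.5
clock 8.45 pos [0.4812 0.1829 0.1923] yaw -0.0236 tilt [-0. -0. -1.] ft [-0.3  0.5 -4.5] grip 0.0106 58.5
shift now mm [ 3.4 -0.8 -0.7] turn 0.17
clock: 9.15
position: [0.4812, 0.1829, 0.1923]
tcp_rot: [2.426, 1.996, -0.0]
ft_force: [-0.3, 0.5, -4.6]
grip_width: 0.0109
grasp_force: 58.5
clock 9.15 pos [0.4812 0.1829 0.1923] yaw -0.1936 tilt [-0. -0. -1.] ft [-0.3  0.5 -4.6] grip 0.0109 58.5
shift now mm [ 3.2 -1.4 -0.7] turn 0.0
```

View pics/st2.png

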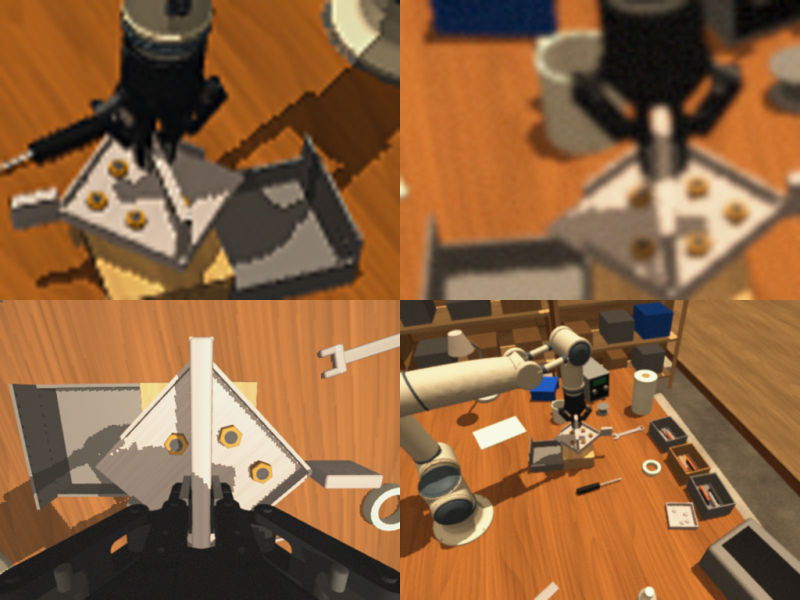

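```bash
python3 - <<'E'
from w import *
c=wcam('w2.pkl');p=[.48105,.1863,-.1936]
Q=lambda u,v:(np.array([u,v-300])+.5)*1.28-.5
ob=[('w',Q(141,383),(-65,75,65)),('w',Q(257,382),(65,75,65)),('w',Q(12,386),(-202.5,75,75))]
for n,u,X in ob: print(proj(c,rz(p[2])@(np.array(X)/1e3)+[p[0],p[1],0])[0],u)
p2,r=fit({'w':c},ob,p);print(p2,r.tolist())
E
```

```text
[181.38698102 103.6458528 ] [180.62 106.38]
[334.76476319 103.80065524] [329.1 105.1]
[ 13.33798053 104.50118445] [ 15.5  110.22]
[ 0.48080288  0.18453728 -0.18005487] [[-0.1, 0.5], [4.5, -0.2], [-2.0, -0.0]]
```

```bash
python3 -m crank '[{"tx":1,"ty":0,"tz":3,"turn":0,"fingers":0},{"tx":1.5,"ty":0,"tz":7,"turn":0,"fingers":0},{"tx":0,"ty":-0.5,"tz":10,"turn":0,"fingers":0},{"tx":0,"ty":0,"tz":10,"turn":0,"fingers":0},{"tx":0,"ty":0,"tz":8,"turn":0,"fingers":0},{"tx":0,"ty":0,"tz":5,"turn":0,"fingers":0},{"tx":0,"ty":0,"tz":3,"turn":0,"fingers":0},{"tx":0,"ty":0,"tz":2,"turn":0,"fingers":0},{"tx":0,"ty":0,"tz":1,"turn":0,"fingers":0},{"tx":0,"ty":0,"tz":1,"turn":0,"fingers":0},{"tx":0,"ty":0,"tz":1,"turn":0,"fingers":0},{"tx":0,"ty":0,"tz":0,"turn":0,"fingers":0}]'; python3 go.py 0.4808 0.1855 0.14 -0.1936
```

```text
clock: 10.5
position: [0.4812, 0.1859, 0.1414]
tcp_rot: [2.425, 1.997, 0.0]
ft_force: [-0.9, 0.5, -4.2]
grip_width: 0.011
grasp_force: 58.5
clock 10.5 pos [0.4812 0.1859 0.1414] yaw -0.193 tilt [ 0.  0. -1.] ft [-0.9  0.5 -4.2] grip 0.011 58.5
shift now mm [-0.4 -0.3  1.4] turn 0.001
```

```bash
python3 -m crank '[{"tx":0,"ty":0,"tz":1,"turn":0,"fingers":0},{"tx":0,"ty":0,"tz":0.5,"turn":0,"fingers":0},{"tx":0,"ty":0,"tz":0,"turn":0,"fingers":0},{"tx":0,"ty":0,"tz":0,"turn":0,"fingers":0}]'
```

```text
clock: 10.9
position: [0.4812, 0.1859, 0.14]
tcp_rot: [2.425, 1.997, 0.001]
ft_force: [0.5, 0.5, -3.4]
grip_width: 0.0111
grasp_force: 58.7
```

```bash
python3 -m crank '[{"tx":0,"ty":0,"tz":0.5,"turn":0,"fingers":0},{"tx":0,"ty":0,"tz":0.5,"turn":0,"fingers":0},{"tx":0,"ty":0,"tz":0,"turn":0,"fingers":0},{"tx":0,"ty":0,"tz":0,"turn":0,"fingers":0}]'
```

```text
clock: 11.3
position: [0.4813, 0.186, 0.1399]
tcp_rot: [2.425, 1.997, 0.002]
ft_force: [-3.4, -0.7, 6.3]
grip_width: 0.0105
grasp_force: 59.8
```

Contact. Release and rise.

```bash
python3 -m crank '[{"tx":0,"ty":0,"tz":0,"turn":0,"fingers":30},{"tx":0,"ty":0,"tz":0,"turn":0,"fingers":50},{"tx":0,"ty":0,"tz":0,"turn":0,"fingers":60},{"tx":0,"ty":0,"tz":0,"turn":0,"fingers":60},{"tx":0,"ty":0,"tz":-15,"turn":0,"fingers":60},{"tx":0,"ty":0,"tz":-35,"turn":0,"fingers":60},{"tx":0,"ty":0,"tz":-40,"turn":0,"fingers":60},{"tx":0,"ty":0,"tz":-30,"turn":0,"fingers":60},{"tx":0,"ty":0,"tz":0,"turn":0,"fingers":60}]'; python3 - <<'E'
from cell import ctrl
import cv2,pickle,numpy as np
o=ctrl.get_obs();c=ctrl.read_camera('wrist');pickle.dump((o,c),open('w3.pkl','wb'))
d={n:ctrl.read_camera(n) for n in('scene','side')};pickle.dump(d,open('c3.pkl','wb'))
def f(m,x,y):return cv2.resize(m[y:y+75,x:x+100],(400,300),interpolation=cv2.INTER_CUBIC)
w=cv2.resize(c['img'][:,60:460],(400,384))[:300]
z=np.full((300,400,3),60,np.uint8)
cv2.imwrite('pics/st3.png',np.vstack([np.hstack([f(d['scene']['img'],240,150),f(d['side']['img'],160,140)]),np.hstack([w,f(d['side']['img'],200,140)])]))
E
```

```text
clock: 12.2
position: [0.4825, 0.1863, 0.266]
tcp_rot: [2.422, 1.995, 0.015]
ft_force: [-1.5, 0.1, 0.2]
grip_width: 0.0598
grasp_force: 0.0
```

View pics/st3.png

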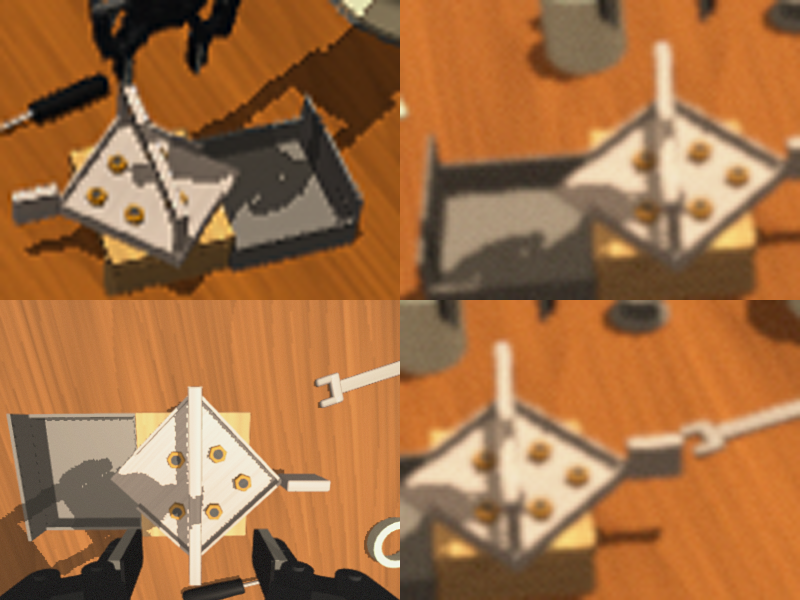

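All five nuts lie in the tray on the stand, with the open corner over the bin. Nose is at wrist crop (112,473), tab top end at (330,485). Now measure the tray and tab.

```bash
python3 - <<'E'
from w import *
d=pickle.load(open('c3.pkl','rb'));d['w']=wcam('w3.pkl')
a=np.array
W=[('w',a([172,173]),(-99,0,2)),('w',a([390,185.5]),(143,0,40)),('w',a([346,186.5]),(97,0,40)),('w',a([255,88]),(0,93,77)),('w',a([255,285]),(0,-93,77))]
S=[('side',a([270.6,174.4]),(143,0,40)),('side',a([257,175]),(97,0,40)),('side',a([199.8,187.6]),(-99,0,2)),('scene',a([243.4,197.6]),(143,0,40)),('scene',a([298.7,194.2]),(-99,0,2))]
for o in (W,S,W+S):
    p,r=fit(d,o,[.48,.186,-.19],z=.065);print(p,r.tolist()); print('tab',p[0]+.125*np.cos(p[2]),p[1]+.125*np.sin(p[2]))
st=[('w',a([195,113.]),(-65,75,65)),('w',a([309,112.]),(65,75,65)),('w',a([305,235]),(65,-75,65)),('w',a([69,115]),(-202.5,75,75))]
print(fit(d,st,[.48,.186,-.19]))
E
python3 go.py .604 .162 .25 1.377
```

```text
[ 0.47969992  0.18583883 -0.19697464] [[-1.9, 5.1], [0.8, 0.8], [1.4, -0.3], [-0.1, -1.2], [-0.6, 0.1]]
tab 0.6022828163326966 0.16137590422123446
[ 0.48517469  0.18638587 -0.21426848] [[0.4, 0.2], [0.1, 0.3], [-1.5, -0.6], [-1.5, 1.3], [0.4, -0.9]]
tab 0.6073162111119618 0.15980678352286146
[ 0.48002847  0.18581714 -0.1974753 ] [[-1.6, 5.0], [1.1, 0.8], [1.7, -0.3], [0.4, -1.3], [-0.3, 0.1], [-1.1, 0.1], [-1.4, 0.4], [-3.0, 0.2], [-0.2, 1.2], [1.3, -1.7]]
tab 0.6025991038164897 0.16129285163237786
(array([ 0.47841314,  0.18557645, -0.1826314 ]), array([[-0.8, -0. ],
       [ 2.1, -0.2],
       [ 1.2,  1.4],
       [-3. , -0.2]]))
clock 12.35 pos [0.4811 0.1858 0.2589] yaw -0.1931 tilt [ 0.  0. -1.] ft [ 0.5 -0.  -1.2] grip 0.0602 0.0
shift now mm [  0.2 125.2   9. ] turn -1.57
```

```bash
python3 -m crank '[{"tx":0,"ty":25,"tz":0,"turn":0,"fingers":60},{"tx":0,"ty":40,"tz":0,"turn":0,"fingers":60},{"tx":0,"ty":40,"tz":0,"turn":0,"fingers":60},{"tx":0,"ty":20,"tz":0,"turn":0,"fingers":60}]'>/dev/null; python3 -m crank '[{"tx":0,"ty":0,"tz":0,"turn":-0.143,"fingers":60},{"tx":0,"ty":0,"tz":0,"turn":-0.143,"fingers":60},{"tx":0,"ty":0,"tz":0,"turn":-0.143,"fingers":60},{"tx":0,"ty":0,"tz":0,"turn":-0.143,"fingers":60},{"tx":0,"ty":0,"tz":0,"turn":-0.143,"fingers":60},{"tx":0,"ty":0,"tz":0,"turn":-0.143,"fingers":60},{"tx":0,"ty":0,"tz":0,"turn":-0.143,"fingers":60},{"tx":0,"ty":0,"tz":0,"turn":-0.143,"fingers":60},{"tx":0,"ty":0,"tz":0,"turn":-0.143,"fingers":60},{"tx":0,"ty":0,"tz":0,"turn":-0.143,"fingers":60},{"tx":0,"ty":0,"tz":0,"turn":-0.14,"fingers":60},{"tx":0,"ty":0,"tz":0,"turn":0,"fingers":60}]';python3 go.py .6037 .162 .099 1.377
```

```text
clock: 13.95
position: [0.6034, 0.1618, 0.2569]
tcp_rot: [-0.302, -3.124, 0.002]
ft_force: [-0.6, -0.4, 0.5]
grip_width: 0.06
grasp_force: 0.0
clock 13.95 pos [0.6034 0.1618 0.2569] yaw 1.3783 tilt [-0.003 -0.001 -1.   ] ft [-0.6 -0.4  0.5] grip 0.06 0.0
shift now mm [ -0.8   0.5 157.9] turn 0.001
```

```bash
python3 -m crank '[{"tx":0,"ty":0,"tz":30,"turn":0,"fingers":60},{"tx":0,"ty":0,"tz":45,"turn":0,"fingers":60},{"tx":0,"ty":0,"tz":45,"turn":0,"fingers":60},{"tx":0,"ty":0,"tz":28,"turn":0,"fingers":60},{"tx":0,"ty":0,"tz":9,"turn":0,"fingers":60},{"tx":0,"ty":0,"tz":0,"turn":0,"fingers":30},{"tx":0,"ty":0,"tz":0,"turn":0,"fingers":25},{"tx":0,"ty":0,"tz":0,"turn":0,"fingers":0},{"tx":0,"ty":0,"tz":0,"turn":0,"fingers":0},{"tx":0,"ty":0,"tz":0,"turn":0,"fingers":0},{"tx":0,"ty":0,"tz":0,"turn":0,"fingers":0},{"tx":0,"ty":0,"tz":0,"turn":0,"fingers":0}]';python3 go.py .6037 .162 .099 1.377; python3 - <<'E'
# arc about stand edge: grip offset (190,28) from edge, tool -x.. print cumulative (dx along tray x, dz)
import numpy as np
for t in np.arange(0,.81,.05): print(round(t,2),np.round([190*np.cos(t)-28*np.sin(t)-190,190*np.sin(t)+28*np.cos(t)-28],1))
from cell import ctrl; from scipy.spatial.transform import Rotation as R
print(R.from_rotvec(ctrl.get_obs()['tcp_rot']).as_matrix()[:,0])
E
```

```text
clock: 15.15
position: [0.6051, 0.162, 0.1046]
tcp_rot: [0.304, 3.122, 0.002]
ft_force: [0.4, -0.5, 5.3]
grip_width: 0.0113
grasp_force: 59.7
clock 15.15 pos [0.6051 0.162  0.1046] yaw 1.3767 tilt [ 0.005  0.001 -1.   ] ft [ 0.4 -0.5  5.3] grip 0.0113 59.7
shift now mm [ 1.3 -0.3  5.6] turn -0.0
0.0 [0. 0.]
0.05 [-1.6  9.5]
0.1 [-3.7 18.8]
0.15 [-6.3 28.1]
0.2 [-9.4 37.2]
0.25 [-12.8  46.1]
0.3 [-16.8  54.9]
0.35 [-21.1  63.5]
0.4 [-25.9  71.8]
0.45 [-31.1  79.9]
0.5 [-36.7  87.7]
0.55 [-42.7  95.2]
0.6 [-49.  102.4]
0.65 [-55.7 109.3]
0.7 [-62.7 115.8]
0.75 [-70.1 122. ]
0.8 [-77.7 127.8]
[-0.98121895  0.19284974 -0.00428285]
```

Tab gripped. Start the arc with a small raise and check that it hinges.

```bash
python3 -m crank '[{"tx":0.5,"ty":0,"tz":-3,"turn":0,"fingers":0},{"tx":0.5,"ty":0,"tz":-4,"turn":0,"fingers":0},{"tx":1,"ty":0,"tz":-4,"turn":0,"fingers":0},{"tx":1,"ty":0,"tz":-4,"turn":0,"fingers":0},{"tx":1,"ty":0,"tz":-4,"turn":0,"fingers":0},{"tx":0,"ty":0,"tz":0,"turn":0,"fingers":0}]'; python3 - <<'E'
from cell import ctrl
import cv2,pickle,numpy as np
d={n:ctrl.read_camera(n) for n in('scene','side')}
print(ctrl.get_obs()['wrist_torque'])
def f(m,x,y):return cv2.resize(m[y:y+75,x:x+100],(400,300),interpolation=cv2.INTER_CUBIC)
cv2.imwrite('pics/t1.png',np.hstack([f(d['scene']['img'],230,150),f(d['side']['img'],190,140)]))
E
```

```text
clock: 15.75
position: [0.5999, 0.1628, 0.1215]
tcp_rot: [0.304, 3.126, 0.0]
ft_force: [-0.2, -0.5, -3.9]
grip_width: 0.011
grasp_force: 58.4
[ 0.05443082 -0.19198435 -0.02362787]
```

View pics/t1.png

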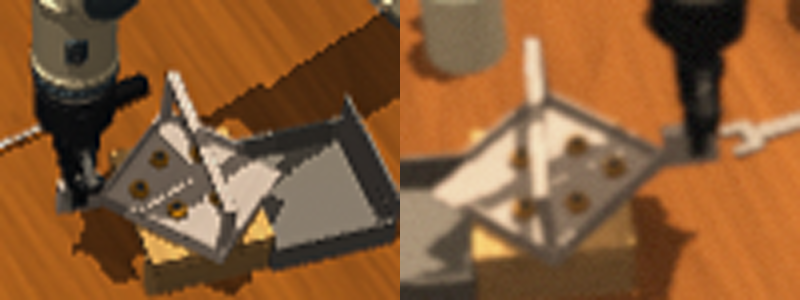

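```bash
python3 - <<'E'
from w import *
from cell import ctrl
from scipy.spatial.transform import Rotation as Ro
d=pickle.load(open('cams.pkl','rb'))
S=lambda u,v:('side',np.array([190+(u-400)/4-.4,140+v/4-.4]))
C=lambda u,v:('scene',np.array([230+u/4-.4,150+v/4-.4]))
ob=[(*S(433,191),(-99,0,2)),(*S(665,155),(97,0,18)),(*S(553,264),(0,-99,0)),(*S(531,40),(0,93,77)),(*C(283,174),(-99,0,2)),(*C(103,198),(97,0,18)),(*C(222,260),(0,99,0)),(*C(173,72),(0,-93,77))]
def f(p):
    R=rz(p[3])@Ro.from_euler('y',-p[4]).as_matrix()
    return np.concatenate([proj(d[c],R@(np.array(X)/1e3)+p[:3])[0]-u for c,u,X in ob])
r=least_squares(f,[.48,.186,.065,-.193,.05],loss='soft_l1');p=r.x
print(np.round(p,4),'nose z',p[2]-.099*np.sin(p[4]),np.round(r.fun.reshape(-1,2),1).tolist())
for i in range(3):
    o=ctrl.get_obs();print(np.round(o['ft_force'],1),np.round(o['wrist_torque'],2));ctrl.read_camera('side')
E
```

```text
[ 0.4803  0.1874  0.0704 -0.1969  0.0553] nose z 0.06493005677411183 [[-1.0, 0.1], [-0.7, -0.7], [-0.0, 1.1], [0.5, -0.5], [-0.2, -0.3], [-0.5, -0.7], [0.0, 1.6], [-0.4, 0.3]]
[ 0.   0.4 -2.1] [ 0.05 -0.19 -0.02]
[ 0.7  0.8 -2.3] [-0.01 -0.22  0.01]
[ 0.8  0.7 -2.2] [ 0.02 -0.19 -0.07]
```

Lift force is 2.2 N and the fitted nose height is 65 mm, so the front rests on the stand and the tab pivots in the pads. Continue the arc.

```bash
python3 -m crank '[{"tx":2,"ty":0,"tz":-6.1,"turn":0,"fingers":0},{"tx":2,"ty":0,"tz":-6.1,"turn":0,"fingers":0},{"tx":2.3,"ty":0,"tz":-6,"turn":0,"fingers":0},{"tx":2.4,"ty":0,"tz":-5.9,"turn":0,"fingers":0},{"tx":2.6,"ty":0,"tz":-5.9,"turn":0,"fingers":0},{"tx":2.8,"ty":0,"tz":-5.8,"turn":0,"fingers":0},{"tx":3,"ty":0,"tz":-5.7,"turn":0,"fingers":0},{"tx":3.2,"ty":0,"tz":-5.6,"turn":0,"fingers":0},{"tx":3.4,"ty":0,"tz":-5.5,"turn":0,"fingers":0},{"tx":3.6,"ty":0,"tz":-5.3,"turn":0,"fingers":0},{"tx":3.8,"ty":0,"tz":-5.2,"turn":0,"fingers":0},{"tx":4,"ty":0,"tz":-5.1,"turn":0,"fingers":0}]'; python3 -m crank '[{"tx":0,"ty":0,"tz":0,"turn":0,"fingers":0},{"tx":0,"ty":0,"tz":0,"turn":0,"fingers":0},{"tx":0,"ty":0,"tz":0,"turn":0,"fingers":0},{"tx":0,"ty":0,"tz":0,"turn":0,"fingers":0},{"tx":0,"ty":0,"tz":0,"turn":0,"fingers":0}]'; python3 go.py .6051 .162 .1046 1.377
python3 - <<'E'
from cell import ctrl
import cv2,numpy as np
d={n:ctrl.read_camera(n) for n in('scene','side')}
def f(m,x,y):return cv2.resize(m[y:y+75,x:x+100],(400,300),interpolation=cv2.INTER_CUBIC)
cv2.imwrite('pics/t2.png',np.hstack([f(d['scene']['img'],240,145),f(d['side']['img'],165,140)]))
E
```

```text
clock: 17.2
position: [0.5651, 0.1695, 0.1894]
tcp_rot: [0.304, 3.127, -0.0]
ft_force: [-0.3, -0.1, -3.8]
grip_width: 0.0111
grasp_force: 58.5
clock: 17.7
position: [0.5654, 0.1694, 0.1888]
tcp_rot: [-0.304, -3.126, 0.0]
ft_force: [-0.8, -0.7, -2.1]
grip_width: 0.0109
grasp_force: 58.7
clock 17.7 pos [0.5654 0.1694 0.1888] yaw 1.377 tilt [-0.001  0.    -1.   ] ft [-0.8 -0.7 -2.1] grip 0.0109 58.7
shift now mm [-40.4   0.4  84.2] turn -0.0
```

View pics/t2.png

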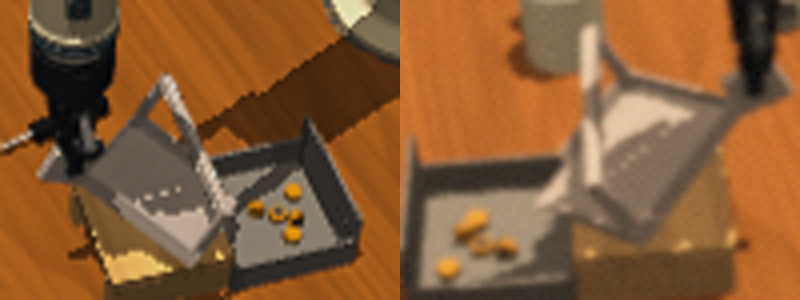

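Five nuts in the bin: scene crop (292,190), (256,208), (279,214), (297,217), (292,234). The tray is empty. Lower it along the reverse arc.

```bash
python3 -m crank '[{"tx":-2,"ty":0,"tz":2.5,"turn":0,"fingers":0},{"tx":-4,"ty":0,"tz":5.3,"turn":0,"fingers":0},{"tx":-3.8,"ty":0,"tz":5.4,"turn":0,"fingers":0},{"tx":-3.6,"ty":0,"tz":5.5,"turn":0,"fingers":0},{"tx":-3.4,"ty":0,"tz":5.6,"turn":0,"fingers":0},{"tx":-3.2,"ty":0,"tz":5.7,"turn":0,"fingers":0},{"tx":-2.8,"ty":0,"tz":5.8,"turn":0,"fingers":0},{"tx":-2.6,"ty":0,"tz":5.9,"turn":0,"fingers":0},{"tx":-2.4,"ty":0,"tz":5.9,"turn":0,"fingers":0},{"tx":-2.3,"ty":0,"tz":6,"turn":0,"fingers":0},{"tx":-2.1,"ty":0,"tz":6,"turn":0,"fingers":0},{"tx":-2,"ty":0,"tz":6,"turn":0,"fingers":0}]' >/dev/null; python3 -m crank '[{"tx":-1.4,"ty":0,"tz":5,"turn":0,"fingers":0},{"tx":-1,"ty":0,"tz":4,"turn":0,"fingers":0},{"tx":-0.7,"ty":0,"tz":3,"turn":0,"fingers":0},{"tx":-0.5,"ty":0,"tz":2,"turn":0,"fingers":0},{"tx":0,"ty":0,"tz":0,"turn":0,"fingers":0},{"tx":0,"ty":0,"tz":0,"turn":0,"fingers":0}]';python3 go.py .6051 .162 .1046 1.377
```

```text
clock: 19.6
position: [0.6024, 0.1621, 0.1094]
tcp_rot: [-0.304, -3.127, 0.0]
ft_force: [-0.2, 0.3, -1.9]
grip_width: 0.0108
grasp_force: 58.4
clock 19.6 pos [0.6024 0.1621 0.1094] yaw 1.377 tilt [-0. -0. -1.] ft [-0.2  0.3 -1.9] grip 0.0108 58.4
shift now mm [-2.6  0.4  4.8] turn 0.0
```

```bash
python3 -m crank '[{"tx":-1,"ty":0,"tz":1.5,"turn":0,"fingers":0},{"tx":-1,"ty":0,"tz":1.2,"turn":0,"fingers":0},{"tx":0,"ty":0,"tz":1,"turn":0,"fingers":0},{"tx":0,"ty":0,"tz":0.5,"turn":0,"fingers":0},{"tx":0,"ty":0,"tz":0,"turn":0,"fingers":0},{"tx":0,"ty":0,"tz":0,"turn":0,"fingers":0}]';python3 go.py .6051 .162 .1046 1.377
```

```text
clock: 20.2
position: [0.6046, 0.1619, 0.1064]
tcp_rot: [0.304, 3.126, 0.001]
ft_force: [-3.3, 0.8, 5.0]
grip_width: 0.011
grasp_force: 59.3
clock 20.2 pos [0.6046 0.1619 0.1064] yaw 1.3771 tilt [ 0.001  0.    -1.   ] ft [-3.3  0.8  5. ] grip 0.011 59.3
shift now mm [-0.4  0.2  1.8] turn 0.0
```

```bash
python3 -m crank '[{"tx":0,"ty":0,"tz":0.5,"turn":0,"fingers":0},{"tx":0,"ty":0,"tz":0,"turn":0,"fingers":0},{"tx":0,"ty":0,"tz":0,"turn":0,"fingers":25},{"tx":0,"ty":0,"tz":0,"turn":0,"fingers":50},{"tx":0,"ty":0,"tz":0,"turn":0,"fingers":60},{"tx":0,"ty":0,"tz":0,"turn":0,"fingers":60},{"tx":0,"ty":0,"tz":-15,"turn":0,"fingers":60},{"tx":0,"ty":0,"tz":-35,"turn":0,"fingers":60},{"tx":0,"ty":0,"tz":-45,"turn":0,"fingers":60},{"tx":0,"ty":0,"tz":-45,"turn":0,"fingers":60},{"tx":0,"ty":0,"tz":-20,"turn":0,"fingers":60},{"tx":0,"ty":0,"tz":0,"turn":0,"fingers":60}]'; python3 - <<'E'
from cell import ctrl
import cv2,numpy as np
d={n:ctrl.read_camera(n) for n in('scene','side')}
def f(m,x,y):return cv2.resize(m[y:y+75,x:x+100],(400,300),interpolation=cv2.INTER_CUBIC)
g=lambda m:cv2.resize(m,(400,300),interpolation=cv2.INTER_AREA)
a,b=d['scene']['img'],d['side']['img']
cv2.imwrite('pics/end.png',np.vstack([np.hstack([f(a,240,150),f(b,165,140)]),np.hstack([g(a),g(b)])]))
E
```

```text
clock: 21.4
position: [0.6056, 0.162, 0.2715]
tcp_rot: [0.303, 3.117, 0.005]
ft_force: [1.2, 1.0, -0.3]
grip_width: 0.0596
grasp_force: 0.0
```

View pics/end.png

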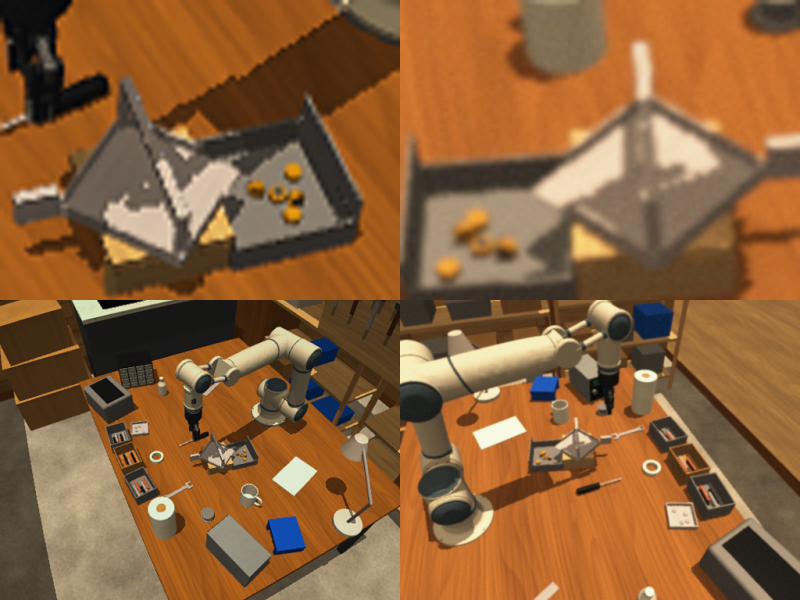

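The tray is flat and empty on the stand, all five nuts are in the bin (scene crop 256–297, 172–214), the bystanders haven't moved, and the gripper is clear. Handing in.

```bash
python3 -c "
from cell import ctrl
print(ctrl.job_done())"
```

```text
the job is handed in; nothing more can be done
None
```

I handed the job in at about 21.5 s: the last pictures show all five nuts in the bin, the tray empty, flat and released on the stand, and the bystanders where they were; no verdict came back.

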